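Test the emergency stop of the bench lap

TASK

Test the emergency stop of the glass-grinding lap before the day's work: push the three-armed mushroom button in until it stays down when you let go, then twist its head clockwise (seen from above) with a fingertip against one of the arms until it springs fully out again. With the stop out, press the small round reset button beside the speed knob right down and let it come back. Do it all with the fingertips, without gripping or forcing the stop button, and leave the speed knob as it is set and the things standing round the machine where they are.

Things in the scene. Friction and masses are not known exactly. Their poses are not given: they have to be found in the camera images.
- lap: bench flat lap (glass grinder), fixed, 200 (its x) x 320 (its y) mm; flat deck 78 mm above the table; origin on the table under its centre; front is its -x. Right half: round pan, rim 18 mm above the deck, with a 150 mm disc, and at its rear a splash guard and thin water pipe (to 56 mm above the deck). Left half (its +y): controls: stop button in front; behind it reset button and speed knob, side by side, either way round.
- stop_base: the whole emergency-stop button; origin on its axis at deck level, z up. Foot 58 mm across, 6 high; neck 34 mm across. Mushroom head: round middle 47 mm across and three arms at 120 degrees, each 17 mm wide, rounded ends reaching 38.5 mm from the axis. Released, the arms span 23 to 39.5 mm above the deck; latched about 6 mm lower.
- stop_top (a point): centre of the domed top of the mushroom head, on its axis, where it is pressed; 42.5 mm above the deck when released; it sinks with the head.
- stop_arm (a point): point inside one of the three arms of the head, 30 mm from the axis, half-way up the arm (31 mm above the deck when released); with stop_top it gives the direction of this arm, the other two stand 120 and 240 degrees from it. Turns and sinks with the head.
- stop_plunger (a joint): how far the stop button is pushed in, m: 0 released (fully out), 0.008 bottomed. A spring pushes it out (6 N at 0, 10 N at 0.008). Pushed to 0.007 or more it latches, and when let go stays in at about 0.006. Only twisting the head lets it out again. Some 15 N is plenty; a push or squeeze of over 35 N on the button is forcing it.
- stop_head (a joint): twist of the mushroom head, rad: 0 at rest, positive clockwise seen from above (the arrows on the head), stop at 1.0. A light spring (torque below 0.1 N m) turns it back to 0. When latched, a twist past about 0.5 frees the latch and the head springs up by itself.
- reset_top (a point): centre of the flat top of the reset button: a small round push button 26 mm across in a round collar (42 mm across, 12 mm high), at the back of the control deck; its top is 22 mm above the deck when out.
- reset (a joint): how far the reset button is pushed in, m: 0 out, 0.006 bottomed; a spring pushes it back (1.5 N at 0, 5 N at 0.006).
- speed_pointer (a point): end of the pointer on top of the speed knob: an upright bar grip 28 x 14 mm on a round foot 54 mm across, 44 mm high in all, beside the reset button; the point is 13 mm from the knob's axis and 44 mm above the deck. To be left as it is set.
- tumbler_mid (a point): clear thick glass tumbler, 68 mm across, 90 high, standing on the table to the left of the lap; the point is its centre, 45 mm above the table. Loose; to be left where it is.
- wax_block_mid (a point): block of wax, 43 x 64 x 26 mm, on the table to the left of the lap; the point is its centre, 13 mm above the table. Loose; to be left where it is.
- tape_roll_mid (a point): roll of tape, 67 mm across, 19 high, lying on the table in front of the lap; the point is its centre, 9.5 mm above the table. Loose; to be left where it is.
- brush_mid (a point): flat brush, 34 x 203 x 16 mm, lying on the table in front of the lap; the point is its centre, 8 mm above the table. Loose; to be left where it is.
- matchbox_mid (a point): matchbox, 36 x 53 x 15 mm, on the table behind the lap; the point is its centre, 7.5 mm above the table. Loose; to be left where it is.

How it is judged (in metres and radians):
On the way, in this order (a step that is already met when the one before it is completed fails the run):
1. the stop button is pushed in and stays in with the fingers off it (value of joint stop_plunger above 0.0045 m and contact force between the fingers and stop_base below 0.3 N), for 0.2 s.
2. its head is twisted clockwise (value of joint stop_head above 0.35 rad), for 0.02 s.
3. the stop button has sprung fully out and is left free (value of joint stop_plunger below 0.0012 m and value of joint stop_head below 0.1 rad and contact force between the fingers and stop_base below 0.3 N), for 0.2 s.
4. the reset button is pressed right down, with the stop out (value of joint reset above 0.0048 m and value of joint stop_plunger below 0.0015 m), for 0.05 s.
At the end, for the whole second after the job is handed in: The stop button is fully out (within 1.2 mm) with its head turned back (within 0.1 rad), the reset button has come back up (within 1.2 mm), the speed knob is as it was set (pointer within 4 mm) and the loose things are where they were (within 20 mm) (value of joint each of stop_plunger, reset below 0.0012 m and value of joint stop_head below 0.1 rad and distance of speed_pointer from where it was at the start of the episode below 0.004 m and distance of each of tumbler_mid, wax_block_mid, tape_roll_mid, brush_mid, matchbox_mid from where it was at the start of the episode below 0.02 m); the robot touches nothing.
It fails at once if the reset button is pressed while the stop is in (value of joint each of reset, stop_plunger above 0.003 m).
It fails at once if the speed knob is turned (distance of speed_pointer from where it was at the start of the episode above 0.006 m).
It fails at once if a loose thing is lifted, carried or knocked away (distance of any of tumbler_mid, wax_block_mid, tape_roll_mid, brush_mid, matchbox_mid from where it was at the start of the episode above 0.025 m).
It fails at once if the stop button is gripped or forced (over 38 N on it in all) (contact force between the fingers and stop_base above 38 N).
It also fails if it takes over 48 s, if anything falls off the work surface, if the arm or the gripper's body presses on something with over 40 N, if the wrist force passes 120 N, or if a joint passes its speed limit or range.

ROBOT

A 7-joint arm with a two-finger parallel gripper is mounted at the origin on a cart in front of the work surface, level with it; the furniture and walls round the work are solid. World frame = base frame: x ahead of the robot, y to its left, z up, the work surface at z = 0. Lengths are in m, angles in degrees, forces in N, time in s.
With the tool pointing down it reaches from about 0.425 to 0.925 m from the base axis. Payload 6.8 kg.
Tool frame: the origin (TCP) lies midway between the tips of the shut fingers; the grasp point (between the pads) lies 19 mm behind it; z points along the fingers, y is the direction in which the jaws open and shut (so a half turn about z gives the same grasp; the last joint's range is limited). The gripper opens to 88 mm and grips with 3 to 60 N. Pads are 20 mm wide; open, the fingers measure 115 mm over their backs; the gripper's body (75 mm by 178 mm) begins 61 mm behind the grasp point.
Start: joints at [58.551, 27.33, 1.283, 89.118, -0.659, 63.558, -4.761], TCP at [0.288, -0.61, 0.223] pointing down, gripper open.
Joint ranges: [-169.35, 169.35], [-19.33, 120.38], [-80.79, 83.38], [13.8, 139.57], [-78.32, 258.32], [9.67, 109.79], [-169.56, 169.56]. Speed limits (degrees/s): [136.94, 136.94, 180, 180, 180, 180, 180].

INTERFACE

Orientations are given as [roll, pitch, yaw] about the fixed x, y, z axes, in that order (R = Rz(yaw) Ry(pitch) Rx(roll)).
In Python, from plant import r, vision gives the robot as it stands.
- The arm moves only by the shell command python3 -m jog 'ROWS' [FORCE]. ROWS is JSON, a list of rows, each a list of 3 entries, a list of its own where there are three numbers: the closure, from 0 (fully open) to 1 (shut), then the shift along the tool's x, y, z in m, then the turn about the tool's z in degrees. A call has exactly 8 rows; each row shifts and turns the pose as measured when the row begins, along the tool's axes as they then stand; what a row does not reach is not made up. A row lasts 1/12 s, in which the tool goes at most 41.7 mm and 7.16 degrees, less where a joint would pass 70% of its speed; a pose out of reach is approached as far as the arm can. A call is refused whole if a number of a shift passes 0.0417 or a number of a turn 7.16, either way. A call with a gripper value outside its range is refused whole. The fingers move at their own pace and stop on an object; FORCE is the grip in N (left out, the last holds). Time passes only in rows, so rows that do not move let the fingers close, or fill a call up. It gives the time, the measured TCP pose, the force and the opening at its end, in the units of the state.
- r.sense(): the state, without advancing time (a new reading comes with each control period).
- vision.capture(name): name is "scene" or "top" or "wrist"; returns a dict with "frame" (420x560x3 uint8, red, green, blue), "depth" (420x560 float32, m along the optical axis (not along the pixel's ray), 0 where there is no reading), "fov_y" (degrees; the focal length in pixels is half the picture's height over the tangent of half this angle, whatever the lens; pixels are square), "cx", "cy" (the principal point, pixels), "pose" (4x4, takes a point from camera to world coordinates); the wrist camera has in their place "tool_from_camera" (4x4, takes a point from camera to tool coordinates, whose origin is the TCP and whose axes are the flange's). Camera axes: x right, y down, z forward; pixel columns grow to the right and rows downward; lengths in m; the calibration is good to about 2 mm. A picture is of the moment at which its call begins: read the wrist's pose just before it.
- r.sign_off(): hands the job in, once; it reports no verdict.
The state is a dict: "clock": time; "q": joint angles; "joint_vel": joint speeds; "joint_efforts": joint torques, N m; "tcp_pos": TCP position; "tool_rot": TCP orientation; "ft_force": force on the tool from outside, world axes, zero at the start; "torque": the same for the moment, N m; "grip_width": opening from 0.0 (shut) to 1.0 (fully open).
Only numpy, scipy, OpenCV 4.12 (cv2) and the standard library are available. Lean on these libraries where they do the work, as an engineer would, in place of code of your own. Each camera call takes 0.05 s, during which the arm holds its last target.

## Working session

There is one attempt and no reset: what is moved stays moved. The work goes in short steps, Python scripts to look and compute and a shell command to move; the robot and the scene stay as the last step left them, time stands still between calls to the robot, and variables do not carry over. Pictures are saved under pics/ and viewed, and the job is handed in when it is done.

```bash
ls; mkdir -p pics; python3 - <<'E'
from plant import r, vision
import cv2, numpy as np
print(r.sense())
for n in ["scene","top"]:
    c=vision.capture(n)
    cv2.imwrite(f"pics/{n}0.png",c["frame"][:,:,::-1])
    np.savez(f"/tmp/{n}.npz",**c)
    print(n,c["fov_y"],c["cx"],c["cy"],c["pose"].round(3).tolist())
E
```

```text
pics
{'clock': 0.0, 'q': array([58.55233998, 27.37582575,  1.28172912, 89.17667221, -0.65973707,
       63.55781377, -4.76103867]), 'joint_vel': array([ 0.08088329, -0.03141965, -0.05774775, -0.07450761, -0.00380236,
        0.0001964 , -0.00741168]), 'joint_efforts': array([ 8.28085581e-05, -5.82854569e+01,  1.53431632e+00, -2.72604561e+01,
       -5.43334801e-02,  1.69676350e-02,  1.78054952e-04]), 'tcp_pos': array([ 0.28769704, -0.60996418,  0.22169404]), 'tool_rot': array([-1.79897341e+02,  7.69307333e-03,  2.52535527e+01]), 'ft_force': array([ 0.09006704,  0.6071144 , -0.85441685]), 'torque': array([0.00465474, 0.00909756, 0.00887922]), 'grip_width': 0.9990868423768959}
scene 45.684723396822335 276.0548098474176 211.56645519947577 [[-0.63, -0.543, 0.555, -0.053], [-0.776, 0.422, -0.469, 0.688], [0.021, -0.726, -0.687, 0.831], [0.0, 0.0, 0.0, 1.0]]
top 48.47847854978702 290.51090710470305 201.78016621564737 [[0.028, -0.998, 0.058, 0.451], [-1.0, -0.028, 0.008, 0.195], [-0.006, -0.058, -0.998, 0.967], [0.0, 0.0, 0.0, 1.0]]
```

View pics/scene0.png

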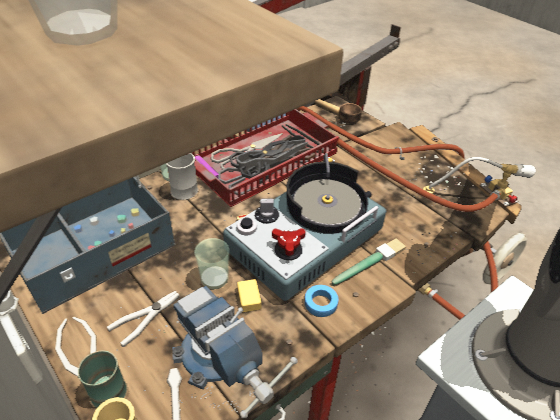

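View pics/top0.png

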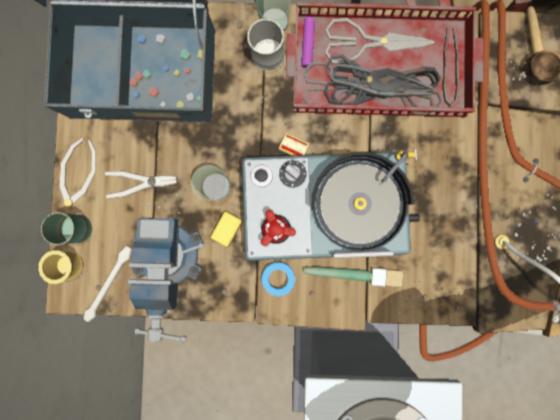

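```bash
cat > h.py <<'E'
import numpy as np, cv2
def K(c):
    f=c["frame"].shape[0]/2/np.tan(np.radians(float(c["fov_y"]))/2); return f,float(c["cx"]),float(c["cy"])
def cloud(c,T):
    f,cx,cy=K(c); d=c["depth"]; v,u=np.mgrid[:d.shape[0],:d.shape[1]]
    P=np.stack([(u-cx)/f*d,(v-cy)/f*d,d],-1)
    return P@T[:3,:3].T+T[:3,3]
def plane(c,T,u,v,z):
    f,cx,cy=K(c); ray=T[:3,:3]@np.array([(u-cx)/f,(v-cy)/f,1.]); o=T[:3,3]
    return o+ray*(z-o[2])/ray[2]
E
python3 - <<'E'
from h import *
t=np.load('/tmp/top.npz');s=np.load('/tmp/scene.npz')
P=cloud(t,t['pose']);
for n,(u,v) in dict(stop=(277,229),reset=(262,175),knob=(292,174),deck=(290,215),deck2=(262,245),pan=(340,180),tumb=(213,186),wax=(227,229),tape=(270,268),match=(293,146),brush=(340,274),table=(240,290),vise=(155,240),box=(130,112),crate=(380,108)).items(): print(n,P[v,u].round(4))
S=cloud(s,s['pose'])
for n,(u,v) in dict(board=(250,50),b2=(335,50),b3=(150,130),b4=(20,180),b5=(330,75),stop=(290,237),bd2=(20,80)).items(): print(n,S[v,u].round(4))
# lap edges: height > .06 region
m=((P[...,2]>.07)&(P[...,2]<.085)).astype(np.uint8)
f=t['frame']
hsv=cv2.cvtColor(f,cv2.COLOR_RGB2HSV)
red=(((hsv[...,0]<8)|(hsv[...,0]>172))&(hsv[...,1]>150)&(hsv[...,2]>80)&(P[...,2]>.085)&(P[...,2]<.14)).astype(np.uint8)
print(red.sum(), P[red>0].mean(0), P[red>0][:,2].max())
n,l,st,ce=cv2.connectedComponentsWithStats(m); i=1+st[1:,4].argmax(); print(st[i],ce[i])
big=cv2.resize(f[120:300,190:430],(800,600),interpolation=cv2.INTER_CUBIC)
cv2.imwrite('pics/top_crop.png',big[:,:,::-1])
big=cv2.resize(s['frame'][150:320,180:400],(792,612*1),interpolation=cv2.INTER_CUBIC)[:600]
cv2.imwrite('pics/scene_crop.png',big[:,:,::-1])
E
```

```text
stop [0.4495 0.2242 0.1205]
reset [0.5497 0.2562 0.0969]
knob [0.5505 0.1999 0.1196]
deck [0.4767 0.2017 0.0783]
deck2 [0.4195 0.251  0.1127]
pan [0.5452 0.109  0.0883]
tumb [0.534  0.3625 0.0106]
wax [0.4465 0.3285 0.0247]
tape [0.3703 0.2396 0.0194]
match [0.621  0.2001 0.0135]
brush [0.362  0.0977 0.0159]
table [ 0.322   0.3008 -0.    ]
vise [0.4227 0.4503 0.1018]
box [0.6695 0.5201 0.069 ]
crate [0.6927 0.0308 0.0604]
board [0.1131 0.5655 0.7328]
b2 [0.0934 0.533  0.7311]
b3 [0.0918 0.6267 0.7279]
b4 [0.0928 0.6727 0.7273]
b5 [0.0929 0.5351 0.7198]
stop [0.4452 0.2295 0.1234]
bd2 [0.1458 0.6529 0.7328]
523 [0.45008632 0.22821428 0.11688445] 0.12328048562871297
[ 243  154  119  105 6332] [285.83149084 208.53458623]
```

View pics/top_crop.png

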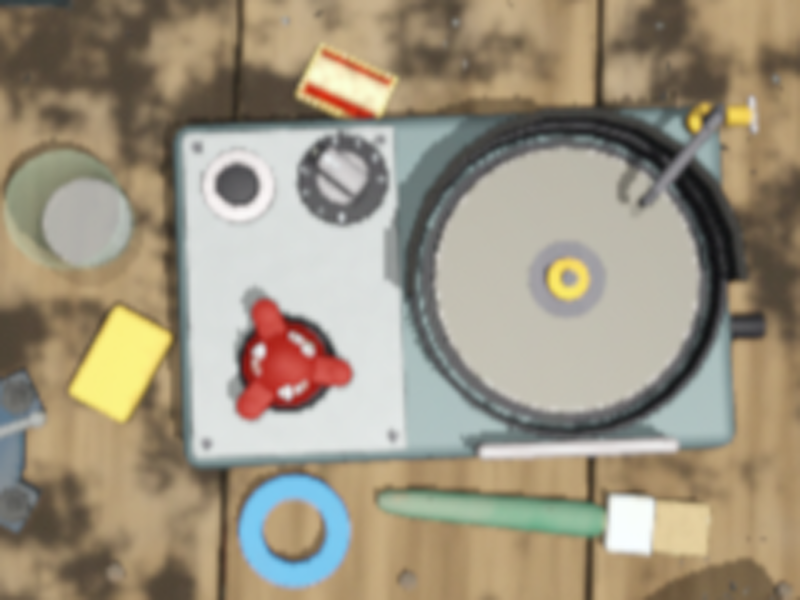

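View pics/scene_crop.png

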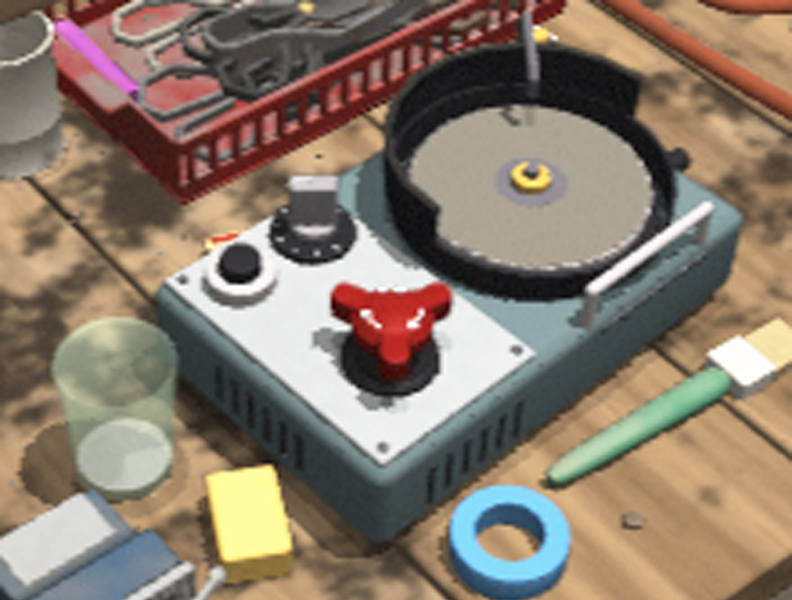

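```bash
python3 - <<'E'
from h import *
from scipy.optimize import least_squares
for n,box in (('top',(235,200,330,260)),('scene',(255,215,320,265))):
    t=np.load(f'/tmp/{n}.npz'); f=t['frame']; T=t['pose']
    P=cloud(t,T)
    hsv=cv2.cvtColor(f,cv2.COLOR_RGB2HSV)
    red=(((hsv[...,0]<8)|(hsv[...,0]>172))&(hsv[...,1]>150)&(hsv[...,2]>70)).astype(np.uint8)
    m=np.zeros_like(red);u0,v0,u1,v1=box;m[v0:v1,u0:u1]=red[v0:v1,u0:u1]
    if n=='top':
        m=cv2.morphologyEx(m,cv2.MORPH_OPEN,np.ones((2,2),np.uint8))
    nn,l,st,ce=cv2.connectedComponentsWithStats(m);i=1+st[1:,4].argmax();m=(l==i).astype(np.uint8)
    cs,_=cv2.findContours(m,cv2.RETR_EXTERNAL,cv2.CHAIN_APPROX_NONE);c=max(cs,key=len)[:,0]
    Q=np.array([plane(t,T,u,v,.112)[:2] for u,v in c])
    Pm=P[m>0]; print(n,st[i],ce[i],'cloud mean',Pm.mean(0).round(4),'zmax',Pm[:,2].max())
    ctr=plane(t,T,*ce[i],.112)[:2]
    top=Pm[Pm[:,2]>.118]; print('dome',top.mean(0).round(4),len(top), 'hull of arms z .112-.119')
    # three tips: min enclosing circle
    (x,y),rad=cv2.minEnclosingCircle((Q*1000).astype(np.float32));print('mec',x,y,rad)
    for ctrr in (ctr,np.array([x,y])/1000):
        d=Q-ctrr; a=np.degrees(np.arctan2(d[:,1],d[:,0])); rr=np.hypot(*d.T)
        z=(rr**3*np.exp(3j*np.radians(a))).sum(); print('ctr',ctrr.round(4),'arm phase mod 120',np.degrees(np.angle(z))/3)
    for k in range(-180,180,20):
        s=(a>=k)&(a<k+20); print(k,rr[s].max().round(4) if s.any() else None,end=' ')
    print()
t=np.load('/tmp/top.npz');T=t['pose']
P=cloud(t,T);f=t['frame']
# reset: dark pix near reset
g=f.astype(int).sum(2)
m=np.zeros(g.shape,np.uint8);m[165:188,250:273]=(g[165:188,250:273]<250)
vs,us=np.nonzero(m);print('reset px',us.mean(),vs.mean(),len(us),plane(t,T,us.mean(),vs.mean(),.1), P[m>0][:,2].max())
k=(P[...,2]>.11)&(P[...,0]>.5)&(P[...,0]<.6)&(P[...,1]>.16)&(P[...,1]<.3)
print('knob',P[k].mean(0),P[k].min(0),P[k].max(0))
# lap border
lap=((P[...,2]>.07)&(P[...,1]>.15)&(P[...,1]<.33)&(P[...,0]>.33)&(P[...,0]<.62))
print('lap',P[lap].min(0),P[lap].max(0))
pan=(P[...,1]<.15)&(P[...,1]>-.1)&(P[...,0]>.3)&(P[...,0]<.62)&(P[...,2]>.082);print('pan',P[pan].max(0),P[pan].min(0))
E
```

```text
top [263 211  33  35 520] [275.90384615 229.65769231] cloud mean [0.4481 0.2262 0.1185] zmax 0.9670973512875215
dome [0.4495 0.2272 0.1286] 186 hull of arms z .112-.119
mec 448.8200988769531 226.733154296875 35.79745864868164
ctr [0.4482 0.2265] arm phase mod 120 21.64927354757791
ctr [0.4488 0.2267] arm phase mod 120 21.636037368640782
-180 0.0239 -160 0.0236 -140 0.0234 -120 0.0344 -100 0.0358 -80 0.0245 -60 0.0214 -40 0.0228 -20 0.0226 0 0.0352 20 0.0358 40 0.0224 60 0.0224 80 0.022 100 0.0232 120 0.0342 140 0.0358 160 0.0247 
scene [272 229  33  26 419] [288.88544153 238.29832936] cloud mean [0.4447 0.2328 0.1225] zmax 0.8311514597883592
dome [0.4424 0.2343 0.1302] 207 hull of arms z .112-.119
mec 450.54412841796875 226.8203582763672 40.19508361816406
ctr [0.4519 0.2261] arm phase mod 120 23.28848523847077
ctr [0.4505 0.2268] arm phase mod 120 23.217254504940765
-180 0.0223 -160 0.0222 -140 0.022 -120 0.0347 -100 0.0402 -80 0.036 -60 0.0201 -40 0.022 -20 0.0266 0 0.0402 20 0.0386 40 0.0244 60 0.0237 80 0.0231 100 0.022 120 0.0325 140 0.0402 160 0.0244 
reset px 258.0 172.0 9 [0.55478735 0.26364492 0.1       ] 0.10062658054214457
knob [0.54874617 0.19320829 0.12132197] [0.50001164 0.1604514  0.111259  ] [0.56870913 0.21303792 0.12901926]
lap [0.39254966 0.15001261 0.07000093] [0.59441404 0.32987889 0.96709735]
pan [0.60686482 0.14907016 0.13634413] [ 0.40231929 -0.03156005  0.08202342]
```

```bash
python3 -m jog '[[1,[0.036,0.017,0],-6.69],[1,[0.034,0.021,0],-6.69],[1,[0.031,0.025,0],-6.69],[1,[0.028,0.028,0],-6.69],[1,[0.032,-0.025,0],0],[1,[0.032,-0.025,0],0],[1,[0.032,-0.025,0],0],[1,[0.032,-0.025,0],0]]' 10
```

```text
clock: 0.77
tcp_pos: [0.4463, -0.4528, 0.2073]
tool_rot: [-179.1, 0.1, 52.4]
ft_force: [0.8, -0.1, 1.2]
grip_width: 0.434
```

```bash
python3 -m jog '[[1,[0.032,-0.025,-0.003],0],[1,[0.032,-0.025,-0.003],0],[1,[0.032,-0.025,-0.003],0],[1,[0.032,-0.025,-0.003],0],[1,[0.032,-0.025,-0.003],0],[1,[0.032,-0.025,-0.003],0],[1,[0.032,-0.025,-0.003],0],[1,[0.032,-0.025,-0.003],0]]'
```

```text
clock: 1.43
tcp_pos: [0.439, -0.1205, 0.2305]
tool_rot: [-178.7, 0.2, 52.4]
ft_force: [-0.0, 0.4, 0.1]
grip_width: 0.004
```

```bash
python3 -m jog '[[1,[0.033,-0.0245,0.002],0],[1,[0.033,-0.0245,0.002],0],[1,[0.033,-0.0245,0.002],0],[1,[0.033,-0.0245,0.002],0],[1,[0.033,-0.0245,0.002],0],[1,[0.033,-0.0245,0.002],0],[1,[0.033,-0.0245,0.002],0],[1,[0,0,0],0]]'
python3 - <<'E'
from plant import r, vision
from h import *
s=r.sense(); print(s['tcp_pos'],s['tool_rot'],s['ft_force'],s['q'],s['clock'])
c=vision.capture("wrist"); np.savez('/tmp/w1.npz',tcp=s['tcp_pos'],rot=s['tool_rot'],**c)
cv2.imwrite('pics/w1.png',c['frame'][:,:,::-1]); print(c['tool_from_camera'].round(3).tolist())
E
```

```text
clock: 2.1
tcp_pos: [0.4387, 0.1793, 0.2208]
tool_rot: [-178.8, -0.0, 52.8]
ft_force: [1.6, -0.3, 0.9]
grip_width: 0.011
[0.43870785 0.17926535 0.22076797] [-1.78750161e+02 -8.59573196e-03  5.28215006e+01] [ 1.60951314 -0.29265291  0.94472514] [  0.19577494  11.46799729 -32.65704284 113.66636454   5.93570717
  57.22052829 -72.38141827] 2.1
[[-0.001, -0.952, -0.305, 0.084], [1.0, -0.0, -0.001, -0.001], [0.001, -0.305, 0.952, -0.161], [0.0, 0.0, 0.0, 1.0]]
```

View pics/w1.png

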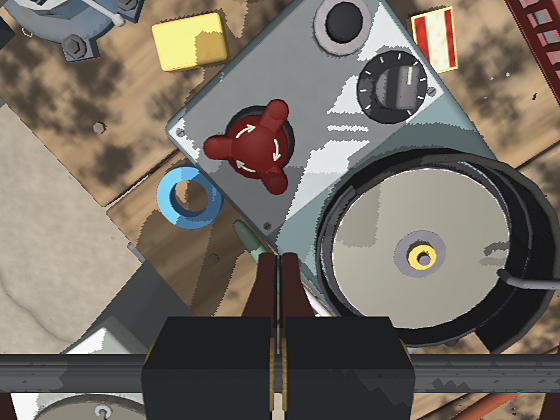

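```bash
cat >> h.py <<'E'
from scipy.spatial.transform import Rotation as Ro
def wpose(tcp,rot,tfc):
    T=np.eye(4);T[:3,:3]=Ro.from_euler('xyz',rot,degrees=True).as_matrix();T[:3,3]=tcp
    return T@tfc
def arms(c,T,box,z=.112):
    f=c['frame'];hsv=cv2.cvtColor(f,cv2.COLOR_RGB2HSV)
    red=(((hsv[...,0]<8)|(hsv[...,0]>172))&(hsv[...,1]>130)&(hsv[...,2]>60)).astype(np.uint8)
    m=np.zeros_like(red);u0,v0,u1,v1=box;m[v0:v1,u0:u1]=red[v0:v1,u0:u1]
    nn,l,st,ce=cv2.connectedComponentsWithStats(m);i=1+st[1:,4].argmax();m=(l==i).astype(np.uint8)
    cs,_=cv2.findContours(m,cv2.RETR_EXTERNAL,cv2.CHAIN_APPROX_NONE);q=max(cs,key=len)[:,0]
    Q=np.array([plane(c,T,u,v,z)[:2] for u,v in q])
    (x,y),rad=cv2.minEnclosingCircle((Q*1000).astype(np.float32))
    d=Q-np.array([x,y])/1000
    zz=((d[:,0]+1j*d[:,1])**3).sum()
    return x,y,rad,np.degrees(np.angle(zz))/3,st[i]
E
python3 - <<'E'
from h import *
w=np.load('/tmp/w1.npz');T=wpose(w['tcp'],w['rot'],w['tool_from_camera'])
print(arms(w,T,(190,85,310,210)))
P=cloud(w,T)
for n,(u,v) in dict(dome=(258,147),reset=(344,20),knob=(405,88),deck=(210,190),arm=(277,112),arm2=(215,147),panrim=(335,210)).items(): print(n,P[v,u].round(4))
print('reset',plane(w,T,344,21,.1),'stop',plane(w,T,258,147,.1205))
t=np.load('/tmp/top.npz');print('reset top',plane(t,t['pose'],261.4,175.5,.1))
E
```

```text
(449.93218994140625, 226.23094177246094, 38.133182525634766, np.float64(22.227131352433535), array([ 203,  100,   86,   95, 4114], dtype=int32))
dome [0.4531 0.2264 0.1188]
reset [0.5505 0.2576 0.0992]
knob [0.5553 0.1984 0.1202]
deck [0.3729 0.2147 0.0192]
arm [0.4781 0.2373 0.1165]
arm2 [0.4282 0.2447 0.1163]
panrim [0.4664 0.1415 0.0773]
reset [0.54999701 0.25705104 0.1       ] stop [0.45330882 0.22652154 0.1205    ]
reset top [0.54838769 0.25707861 0.1       ]
```

```bash
python3 -m jog '[[1,[0.022,-0.0097,0],0],[1,[0.022,-0.0097,0],0],[1,[0,0,0.015],0],[1,[0,0,0.015],0],[1,[0,0,0.015],0],[1,[0,0,0.015],0],[1,[0,0,0.015],0],[1,[0,0,0],0]]'
```

```text
clock: 2.82
tcp_pos: [0.4507, 0.2148, 0.1411]
tool_rot: [-179.0, 0.5, 52.2]
ft_force: [-0.8, -0.6, 0.4]
grip_width: 0.006
```

```bash
python3 -m jog '[[1,[0.009,-0.007,0],0],[1,[0,0,0],0],[1,[0,0,0.006],0],[1,[0,0,0.004],0],[1,[0,0,0],0],[1,[0,0,0],0],[1,[0,0,0],0],[1,[0,0,0],0]]'
```

```text
clock: 3.48
tcp_pos: [0.4526, 0.225, 0.133]
tool_rot: [-179.1, 0.4, 52.0]
ft_force: [0.2, 0.4, -0.4]
grip_width: 0.004
```

```bash
python3 -m jog '[[1,[-0.001,-0.0026,0.004],0],[1,[0,0,0.004],0],[1,[0,0,0.003],0],[1,[0,0,0.002],0],[1,[0,0,0.002],0],[1,[0,0,0.002],0],[1,[0,0,0.002],0],[1,[0,0,0.002],0]]'
```

```text
clock: 4.15
tcp_pos: [0.4502, 0.2263, 0.1128]
tool_rot: [-179.2, 0.4, 52.0]
ft_force: [-2.3, -2.1, 8.9]
grip_width: 0.007
```

```bash
python3 -m jog '[[1,[0,0,0.001],0],[1,[0,0,0.001],0],[1,[0,0,0],0],[1,[0,0,-0.003],0],[1,[0,0,-0.008],0],[1,[0,0,-0.015],0],[1,[0,0,-0.02],0],[1,[0,0,-0.02],0]]'
python3 - <<'E'
from plant import r, vision
from h import *
s=r.sense(); print(s['tcp_pos'],s['tool_rot'],s['ft_force'],s['clock'])
c=vision.capture("wrist"); np.savez('/tmp/w2.npz',tcp=s['tcp_pos'],rot=s['tool_rot'],**c)
cv2.imwrite('pics/w2.png',c['frame'][:,:,::-1])
E
```

```text
clock: 4.82
tcp_pos: [0.4484, 0.2249, 0.1781]
tool_rot: [-179.1, 0.9, 52.0]
ft_force: [0.3, -0.6, -0.3]
grip_width: 0.006
[0.44841572 0.22486063 0.17809853] [-179.08875756    0.8917367    52.04771439] [ 0.31953743 -0.59743426 -0.29357559] 4.8167
```

View pics/w2.png

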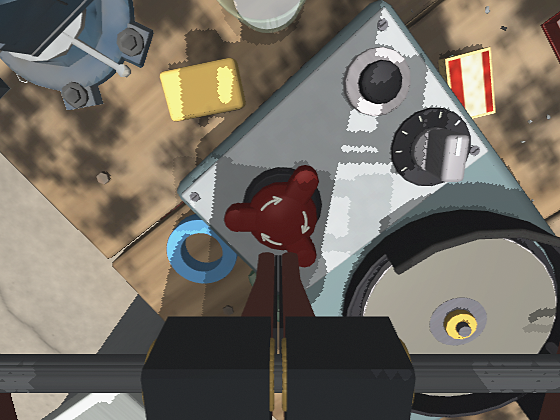

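```bash
python3 - <<'E'
from h import *
w=np.load('/tmp/w2.npz');T=wpose(w['tcp'],w['rot'],w['tool_from_camera'])
w1=np.load('/tmp/w1.npz');T1=wpose(w1['tcp'],w1['rot'],w1['tool_from_camera'])
for a,b,pts in ((w1,T1,[(277,112),(214,147),(258,147),(200,90),(345,15),(290,140)]),(w,T,[(303,180),(240,216),(280,218),(190,195),(375,80),(350,150)])):
    P=cloud(a,b); print([P[v-1:v+2,u-1:u+2].reshape(-1,3).mean(0).round(4).tolist() for u,v in pts])
print(arms(w,T,(215,155,330,280),.106))
E
```

```text
[[0.4781, 0.2373, 0.1163], [0.4276, 0.2452, 0.1164], [0.4532, 0.2265, 0.1196], [0.4347, 0.2884, 0.0582], [0.5528, 0.2597, 0.099], [0.4715, 0.2129, 0.0826]]
[[0.4777, 0.2399, 0.1114], [0.4309, 0.2455, 0.1105], [0.4514, 0.2294, 0.1137], [0.4021, 0.2737, 0.078], [0.5476, 0.2603, 0.0996], [0.5127, 0.2291, 0.0768]]
(449.74652099609375, 225.34140014648438, 38.00883865356445, np.float64(22.13208969485186), array([ 225,  169,   93,   98, 4548], dtype=int32))
```

```bash
python3 -m jog '[[1,[-0.013,-0.0196,0],0],[1,[-0.013,-0.0196,0],0],[1,[0,0,0],0],[1,[0,0,0.01],0],[1,[0,0,0.01],0],[1,[0,0,0.01],0],[1,[0,0,0.01],0],[1,[0,0,0],0]]'
```

```text
clock: 5.53
tcp_pos: [0.4057, 0.2305, 0.1413]
tool_rot: [-179.4, 0.2, 51.9]
ft_force: [-0.4, 0.2, -0.3]
grip_width: 0.004
```

```bash
python3 -m jog '[[1,[-0.005,-0.0025,0],0],[1,[0,0,0.008],0],[1,[0,0,0.008],0],[1,[0,0,0.008],0],[1,[0,0,0.008],0],[1,[0,0,0.006],0],[1,[0,0,0],0],[1,[0,0,0],0]]'
python3 - <<'E'
from plant import r, vision
from h import *
s=r.sense(); print(s['tcp_pos'],s['tool_rot'],s['ft_force'],s['clock'])
c=vision.capture("wrist"); np.savez('/tmp/w3.npz',tcp=s['tcp_pos'],rot=s['tool_rot'],**c)
cv2.imwrite('pics/w3.png',c['frame'][:,:,::-1])
E
```

```text
clock: 6.2
tcp_pos: [0.3995, 0.2276, 0.0971]
tool_rot: [-179.3, 0.4, 51.8]
ft_force: [0.0, -0.1, 0.6]
grip_width: 0.006
[0.39954301 0.22756442 0.09710053] [-179.26491424    0.38405085   51.798783  ] [ 0.02174665 -0.09789958  0.62437092] 6.2
```

View pics/w3.png

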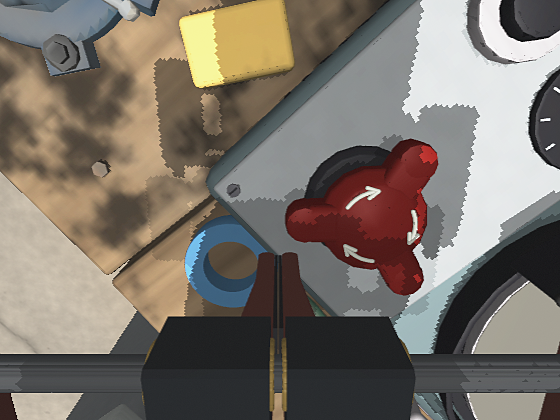

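```bash
python3 -m jog '[[1,[0.005,0.001,-0.001],0],[1,[0.005,0.001,0],0],[1,[0.0045,-0.001,0],5],[1,[0.0045,-0.0015,0],5],[1,[0.0045,-0.0015,0],5],[1,[0.0045,-0.0015,0],5],[1,[0,0,0],0],[1,[0,0,0],0]]'
```

```text
clock: 6.92
tcp_pos: [0.4147, 0.2497, 0.0985]
tool_rot: [-179.6, 1.2, 31.0]
ft_force: [-1.5, -1.7, 1.6]
grip_width: 0.004
```

```bash
python3 -m jog '[[1,[0.0042,-0.0014,0],5],[1,[0.0042,-0.0014,0],5],[1,[0.0042,-0.0014,0],5],[1,[0.0042,-0.0014,0],5],[1,[0,0,0],0],[1,[0,0,0],0],[1,[0,0,0],0],[1,[0,0,0],0]]'
python3 - <<'E'
from plant import r, vision
from h import *
s=r.sense(); print(s['tcp_pos'],s['tool_rot'],s['ft_force'],s['clock'])
c=vision.capture("wrist"); np.savez('/tmp/w4.npz',tcp=s['tcp_pos'],rot=s['tool_rot'],**c)
cv2.imwrite('pics/w4.png',c['frame'][:,:,::-1])
T=wpose(s['tcp_pos'],s['tool_rot'],c['tool_from_camera']);P=cloud(c,T)
f=c['frame'].astype(int);m=(f[...,0]>90)&(f[...,1]<50)&(f[...,2]<60)
print(np.percentile(P[m&(abs(P[...,0]-.45)<.05)&(abs(P[...,1]-.226)<.05)][:,2],[50,90,98]))
E
```

```text
clock: 7.58
tcp_pos: [0.4256, 0.2612, 0.0984]
tool_rot: [179.9, 1.5, 11.5]
ft_force: [-1.8, -0.7, 0.5]
grip_width: 0.005
[0.42563308 0.26123791 0.09840598] [179.94840093   1.48438623  11.49843779] [-1.79961146 -0.74299122  0.53072786] 7.5833
[0.11659017 0.11824796 0.11932219]
```

View pics/w4.png

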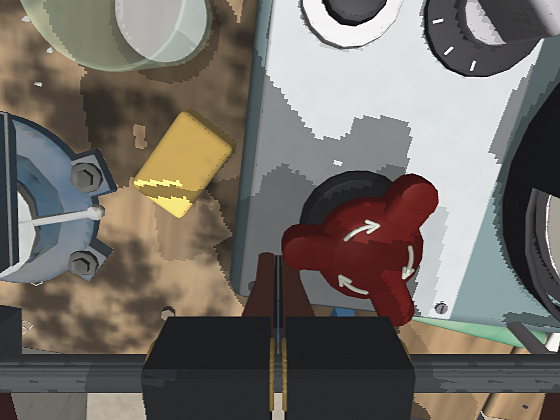

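```bash
python3 -m jog '[[1,[-0.008,-0.006,0],0],[1,[-0.008,-0.007,0],0],[1,[-0.006,-0.007,0],0],[1,[0,0,-0.015],0],[1,[0,0,-0.02],0],[1,[0,0,-0.02],0],[1,[0,0,-0.02],0],[1,[0,0,0],0]]'
python3 - <<'E'
from plant import r, vision
from h import *
s=r.sense(); print(s['tcp_pos'],s['tool_rot'],s['ft_force'],s['clock'])
c=vision.capture("wrist"); np.savez('/tmp/w5.npz',tcp=s['tcp_pos'],rot=s['tool_rot'],**c)
cv2.imwrite('pics/w5.png',c['frame'][:,:,::-1])
E
```

```text
clock: 8.3
tcp_pos: [0.3964, 0.2834, 0.1774]
tool_rot: [-179.8, 1.3, 12.1]
ft_force: [0.7, 1.5, 0.3]
grip_width: 0.008
[0.39637798 0.28343382 0.17740747] [-179.80677       1.25061615   12.10576097] [0.66253198 1.50451066 0.29992637] 8.3
```

View pics/w5.png

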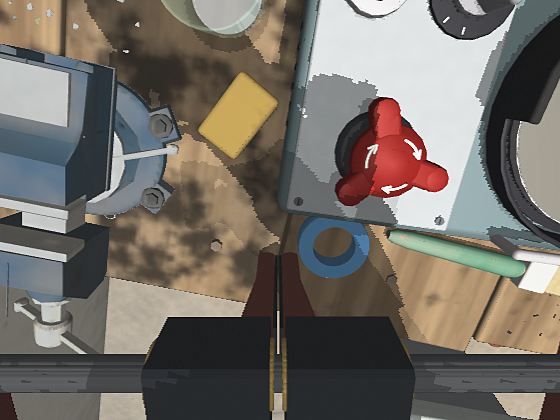

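```bash
python3 - <<'E'
from h import *
w=np.load('/tmp/w5.npz');T=wpose(w['tcp'],w['rot'],w['tool_from_camera'])
print(arms(w,T,(320,90,460,210),.112))
P=cloud(w,T)
print([P[v-1:v+2,u-1:u+2].reshape(-1,3).mean(0).round(4).tolist() for u,v in [(385,107),(350,188),(390,160),(435,178),(340,100),(450,120)]])
E
```

```text
(449.736083984375, 225.17588806152344, 38.2984733581543, np.float64(22.157751217700124), array([ 338,   99,  111,  107, 5805], dtype=int32))
[[0.4807, 0.2399, 0.1167], [0.4303, 0.2463, 0.1165], [0.4524, 0.2286, 0.1194], [0.4472, 0.1977, 0.1166], [0.4785, 0.2594, 0.0768], [0.4816, 0.183, 0.077]]
```

```bash
python3 -m jog '[[1,[0.037,0.0145,0],0],[1,[0.036,0.0145,0],0],[1,[0.036,0.0145,0],0],[1,[0.036,0.0145,0],0],[1,[0,0,0],0],[1,[0,0,0.01],0],[1,[0,0,0.01],0],[1,[0,0,0],0]]'
```

```text
clock: 9.02
tcp_pos: [0.5481, 0.2595, 0.1427]
tool_rot: [-180.0, 1.6, 12.8]
ft_force: [-0.3, -0.1, -0.2]
grip_width: 0.005
```

```bash
python3 -m jog '[[1,[0.001,0.0027,0.01],0],[1,[0,0,0.01],0],[1,[0,0,0.006],0],[1,[0,0,0],0],[1,[0,0,0],0],[1,[0,0,0],0],[1,[0,0,0],0],[1,[0,0,0],0]]'
python3 - <<'E'
from plant import r, vision
from h import *
s=r.sense(); print(s['tcp_pos'],s['tool_rot'],s['ft_force'],s['clock'])
for n in ('wrist','scene'):
    c=vision.capture(n)
    f=c['frame'] if n=='wrist' else cv2.resize(c['frame'][150:320,180:400],(770,595))
    cv2.imwrite(f'pics/{n}6.png',f[:,:,::-1])
E
```

```text
clock: 9.68
tcp_pos: [0.5431, 0.2587, 0.1123]
tool_rot: [-180.0, 1.8, 13.2]
ft_force: [-0.8, -0.1, -0.4]
grip_width: 0.003
[0.54305638 0.25869477 0.11230831] [-179.98477204    1.81254867   13.16209378] [-0.82429024 -0.06582204 -0.41555333] 9.6833
```

View pics/wrist6.png

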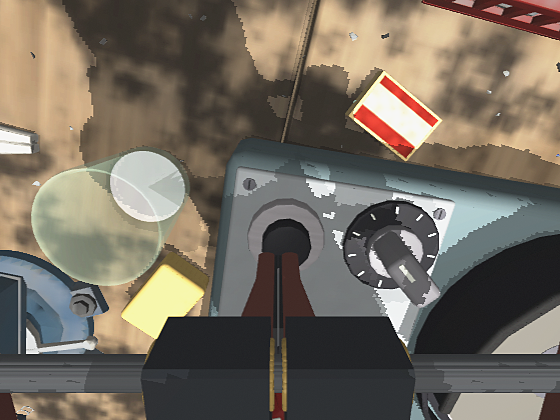

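View pics/scene6.png

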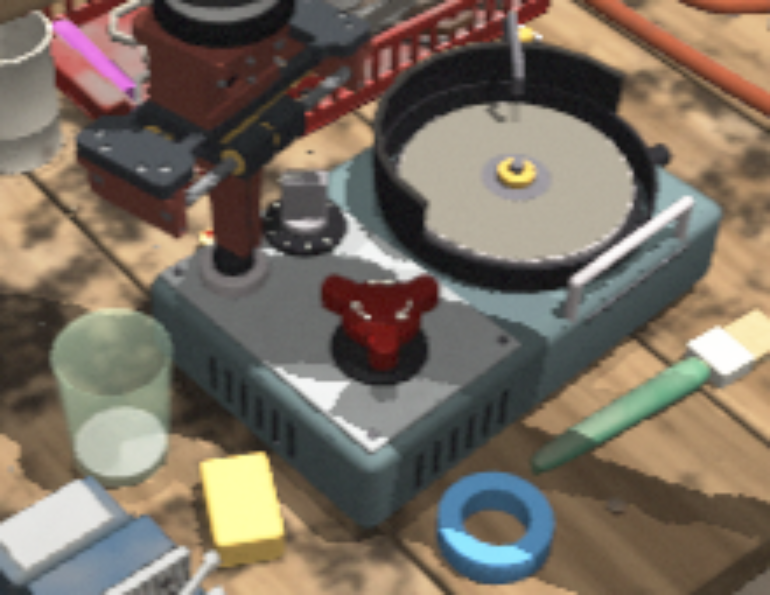

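```bash
python3 -m jog '[[1,[0.006,0.0025,0],0],[1,[0.001,0,0.004],0],[1,[0.0005,0,0.004],0],[1,[0.0005,0,0.003],0],[1,[0,0,0.002],0],[1,[0,0,0.002],0],[1,[0,0,0.002],0],[1,[0,0,0.001],0]]'
```

```text
clock: 10.45
tcp_pos: [0.5536, 0.2582, 0.0943]
tool_rot: [-180.0, 1.6, 13.1]
ft_force: [-2.3, -1.9, 11.7]
grip_width: 0.008
```

```bash
python3 -m jog '[[1,[0,0,0.001],0],[1,[0,0,0],0],[1,[0,0,-0.003],0],[1,[0,0,-0.01],0],[1,[0,0,-0.02],0],[1,[0,0,-0.03],0],[1,[0,0,-0.03],0],[1,[0,0,-0.03],0]]'
python3 -m jog '[[1,[-0.03,0,-0.01],0],[1,[-0.03,0,-0.01],0],[1,[-0.02,0,-0.01],0],[1,[0,0,0],0],[1,[0,0,0],0],[1,[0,0,0],0],[1,[0,0,0],0],[1,[0,0,0],0]]'
python3 - <<'E'
from plant import r, vision
from h import *
s=r.sense(); print(s['tcp_pos'],s['tool_rot'],s['ft_force'],s['clock'])
for n in ('wrist','scene'):
    c=vision.capture(n); np.savez(f'/tmp/{n}7.npz',tcp=s['tcp_pos'],rot=s['tool_rot'],**c)
    f=c['frame'] if n=='wrist' else cv2.resize(c['frame'][150:320,180:400],(770,595))
    cv2.imwrite(f'pics/{n}7.png',f[:,:,::-1])
E
```

```text
clock: 11.12
tcp_pos: [0.5522, 0.2567, 0.2164]
tool_rot: [179.8, 2.5, 13.2]
ft_force: [0.8, 0.4, 0.3]
grip_width: 0.007
clock: 11.78
tcp_pos: [0.4778, 0.2408, 0.26]
tool_rot: [-179.9, 1.6, 13.1]
ft_force: [0.0, 0.0, 0.0]
grip_width: 0.003
[0.47777165 0.24075854 0.26002899] [-179.94630429    1.62427091   13.12932524] [0.03554469 0.01534758 0.02484891] 11.7833
```

View pics/wrist7.png

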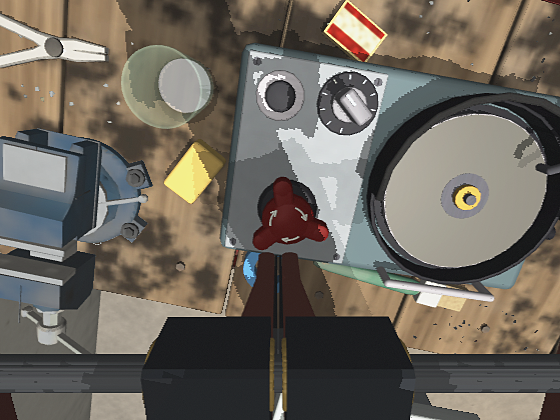

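View pics/scene7.png

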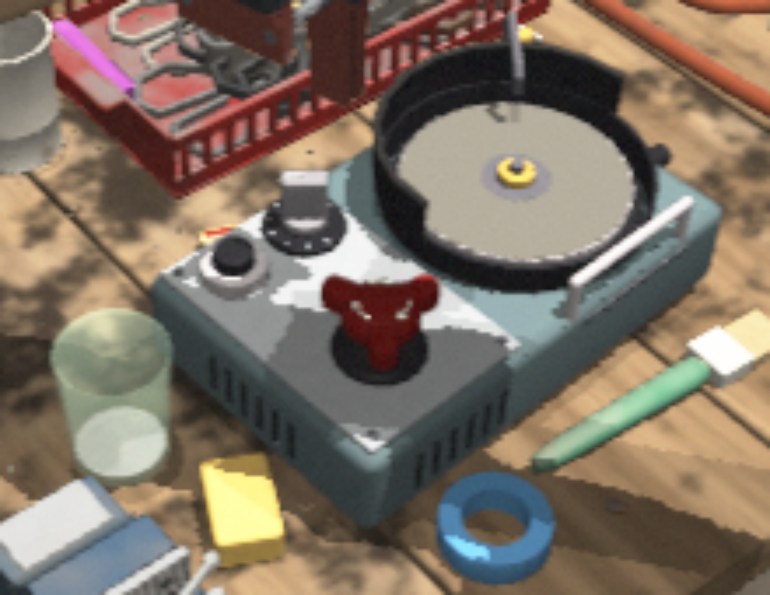

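```bash
python3 - <<'E'
from h import *
w=np.load('/tmp/wrist7.npz');T=wpose(w['tcp'],w['rot'],w['tool_from_camera']);P=cloud(w,T)
print('arms',arms(w,T,(245,170,335,255),.112))
for n,(u,v) in dict(reset=(280,96),arm=(283,190),arm2=(264,240),dome=(288,212),arm3=(320,231),match=(355,30),deck=(260,140)).items(): print(n,P[v-1:v+2,u-1:u+2].reshape(-1,3).mean(0).round(4))
a=np.load('/tmp/scene.npz');b=np.load('/tmp/scene7.npz')
A=cloud(a,a['pose']);B=cloud(b,b['pose'])
ka,kb=[(X[...,2]>.113)&(X[...,2]<.126)&(X[...,0]>.52)&(X[...,0]<.58)&(X[...,1]>.175)&(X[...,1]<.225) for X in (A,B)]
print('knob',A[ka].mean(0),B[kb].mean(0),ka.sum(),kb.sum())
kr=[(X[...,2]>.096)&(X[...,2]<.106)&(abs(X[...,0]-.55)<.012)&(abs(X[...,1]-.257)<.012) for X in (A,B)]
print('reset z',[np.percentile(X[k][:,2],[50,90]) for X,k in zip((A,B),kr)])
E
```

```text
arms (449.2455139160156, 225.97125244140625, 37.79829788208008, np.float64(22.5113469280026), array([ 253,  181,   76,   69, 2428], dtype=int32))
reset [0.5507 0.2568 0.0994]
arm [0.478  0.2372 0.1166]
arm2 [0.4293 0.2429 0.1166]
dome [0.4605 0.2287 0.1188]
arm3 [0.4489 0.1969 0.1166]
match [0.6244 0.198  0.0145]
deck [0.5082 0.2655 0.0772]
knob [0.55581431 0.19949008 0.12047861] [0.55584677 0.19961333 0.12016922] 84 88
reset z [array([0.10022708, 0.10228806]), array([0.10038592, 0.10192155])]
```

All of it checks out: the stop is out with its head turned back, the reset is up, the knob is unmoved and the tool is clear.

```bash
python3 -c "
from plant import r
print(r.sign_off())"
```

```text
the job is handed in; nothing more can be done
None
```

The emergency-stop test is done and handed in at about 12 s of the 48 s allowed; the hand-in itself reports no verdict.

All moves were made with the shut fingertips:
- **Stop pushed in:** I pushed down on the head (8.9 N measured near the bottom). After I let go, the arms measured about 6 mm lower, so it had latched.
- **Stop twisted out:** I pushed the front-left arm clockwise by about 40 degrees, with about 2 N on the wrist. The head sprang up and turned back once the finger was clear.
- **Reset pressed:** The fingertip went down to z = 0.094 m with 11.7 N, which is past its 5 N spring, so I take it as bottomed. I then let it come back up.

Last checks before hand-in:
- **Stop button:** The arm tops were at 0.1166 m, as they were before the test. The arm direction was 22.5 degrees against 22.2 at the start.
- **Reset button:** Its top was at 0.0994 m, so it is out.
- **Speed knob:** Its position was within 0.2 mm of the start.
- **Loose things:** They looked unmoved in the last pictures. I compared only the matchbox by numbers, from spot readings on its top that agree within about 4 mm.
- **Robot:** The wrist force was about 0 N and the tool was clear at z = 0.26 m.

None of the last checks failed. In the reset press the finger sat about 4 mm off centre, still on the button and clear of the collar.

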